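# Lay out the condiment corner of a barbecue stall

### The job

Set up the condiment corner around the napkin dispenser, taking the things from the brown tray: stand the squeeze bottle in the middle of the cork mat to the left of the dispenser (left as seen from the robot), the lidded jar in the middle of the mat to its right, the open tumbler in the middle of the mat behind it (the side away from the robot), and stand the salt shaker in the middle of the jar's lid. Keep the things upright and set each one down rather than dropping it, and leave the drinks can and the grey tub where they are.

Things in the scene. Friction and masses are not known exactly. Their poses are not given: they have to be found in the camera images.
- bottle_mid (a point): white plastic squeeze bottle, the tallest of the four: straight round body 56 mm across for the lower 102 mm, then a shoulder and a slim pointed nozzle up to 132 mm. Point: on its axis half-way up, 66 mm above its base; z is its upright axis. Grip it high on the straight body, about 80 to 90 mm above its base, so that the nozzle clears the gripper. At the start it stands upright on the shallow brown plastic tray (floor 5 mm above the table, rim 18 mm above the table).
- jar_mid (a point): amber glass jar with a paper label and a flat steel screw lid: body 58 mm across, lid 59 mm across (from 54 mm up), 72 mm tall, closed. Point: on its axis half-way up, 36 mm above its base; z is its upright axis. It is best gripped at or a little above half height, clear of the gripper's body. At the start it stands upright on the shallow brown plastic tray (floor 5 mm above the table, rim 18 mm above the table).
- tumbler_mid (a point): empty open steel tumbler, 54 mm across at the base and 56 mm at the rim, 68 mm tall, wall 3 mm. Point: on its axis half-way up, 34 mm above its base; z is its upright axis. At the start it stands upright on the shallow brown plastic tray (floor 5 mm above the table, rim 18 mm above the table).
- shaker_mid (a point): small aluminium salt shaker with a dark domed top, the smallest of the four: 42 mm across (43 mm at the rim of the dome), straight for the lower 52 mm, 68 mm tall with the dome, flat base. Point: on its axis half-way up, 34 mm above its base; z is its upright axis. At the start it stands upright on the shallow brown plastic tray (floor 5 mm above the table, rim 18 mm above the table).
- dispenser: low black napkin dispenser with a steel frame and white paper napkins showing on top: 100 mm deep (its x), 110 mm wide (its y), 60 mm high, with a napkin standing up to about 75 mm; fixed. Origin at the centre of its underside, on the table; its x points away from the robot side, its y to the left, give or take 17 degrees. It stands in either half of the table, the tray in the other.
- mat_left: round cork mat, 84 mm across and 4 mm thick, fixed on the table; origin at the centre of its underside, on the table. It is the mat to the left of the napkin dispenser as the robot sees it (dispenser's +y side), 120 to 140 mm from the dispenser's centre.
- mat_right: round cork mat, 84 mm across and 4 mm thick, fixed on the table; origin at the centre of its underside, on the table. It is the mat to the right of the napkin dispenser as the robot sees it (dispenser's -y side), 120 to 140 mm from the dispenser's centre.
- mat_behind: round cork mat, 84 mm across and 4 mm thick, fixed on the table; origin at the centre of its underside, on the table. It is the mat behind the napkin dispenser, on its side away from the robot (dispenser's +x side), 115 to 132 mm from the dispenser's centre.
- can_mid (a point): bystander: closed plain aluminium drinks can, 66 mm across, 115 mm tall, loose, standing near the middle line of the table beyond the work. Point: on its axis half-way up. Leave it alone.
- tub_mid (a point): bystander: closed grey plastic tub, 74 mm across at the lid, 60 mm tall, loose, standing near the middle line of the table close to the robot. Point: on its axis half-way up. Leave it alone.
Things that resemble listed ones, but are neither listed nor needed, are in the scene too. Leave any red look-alike of the part that bears shaker_mid alone.

How it is judged:
By the outcome, as a careful person would: the job done as asked, in the order asked, and still so for the second after the job is handed in, with the robot touching nothing.
It also fails if it takes over 106 s, if anything falls off the work surface, if the arm or the gripper's body presses on something with over 40 N, if the wrist force passes 120 N, or if a joint passes its speed limit or range.

### The arm

A 7-joint arm with a two-finger parallel gripper is mounted at the origin on the work surface. World frame = base frame: x ahead of the robot, y to its left, z up, the work surface at z = 0. Lengths are in m, angles in degrees, forces in N, time in s.
With the tool pointing down it reaches from about 0.425 to 0.875 m from the base axis. Payload 4.7 kg.
Tool frame: the origin (TCP) lies at the very end of the fingers, on their centre line; the grasp point (between the pads) lies 19 mm behind it; z points along the fingers, y is the line along which they close (so a half turn about z gives the same grasp; the last joint's range is limited). The gripper opens to 87 mm and grips with 3 to 60 N. Pads are 19 mm wide; open, the fingers measure 117 mm over their backs; the gripper's body (75 mm by 190 mm) begins 51 mm behind the grasp point.
Start: joints at [-69.379, 18.392, -4.016, 83.108, 1.295, 78.541, -3.26], TCP at [0.22, 0.612, 0.223] pointing down, gripper open.
Joint ranges: [-163.93, 163.93], [-17.29, 119.83], [-79.2, 71.16], [3.27, 140.29], [-89.18, 269.18], [5.43, 117.66], [-154.24, 154.24]. Speed limits (degrees/s): [147.25, 147.25, 180, 180, 180, 180, 180].

### API

Orientations are given as [roll, pitch, yaw] about the fixed x, y, z axes, in that order (R = Rz(yaw) Ry(pitch) Rx(roll)).
In Python, from cell import telemetry, cams, env gives the robot as it stands.
- The arm moves only by the tool arm_command, never from a script. Its argument "series" is text: rows parted by semicolons, each of 5 numbers parted by spaces: the shift along the tool's x, y, z in mm, then the turn about the tool's z in rad, then the closure in counts, from 0 (fully open) to 255 (shut). A call has 1 to 20 rows; each row shifts and turns the commanded pose from where the row before left it, along the tool's axes as they then stand; what a row does not reach is not made up. A row lasts 1/12 s, in which the tool goes at most 41.7 mm and 7.16 degrees, less where a joint would pass 70% of its speed; a pose out of reach is approached as far as the arm can. A call is refused whole if a number of a shift passes 41.7 or a number of a turn 0.125, either way. A call with a gripper value outside its range is refused whole. The fingers move at their own pace and stop on an object; "squeeze" is the grip in N (left out, the last holds). Time passes only in rows, so rows that do not move let the fingers close. It gives the time, the measured TCP pose, the force, the opening and the grip force at its end, in the units of the state.
- telemetry.get_obs(): the state, without advancing time (a new reading comes with each control period).
- cams.read_camera(name): name is "side" or "top"; returns the picture (480x640x3 uint8, blue, green, red); there is no depth.
- cams.calibration(name): a dict with "K" (3x3 intrinsics, pixels), "origin" and "rotation" of the camera in the world. Camera axes: x right, y down, z forward; pixel columns grow to the right and rows downward; lengths in m; the calibration is good to about 2 mm. A picture is of the moment at which its call begins. calibration takes no time and is no camera call.
- env.sign_off(): hands the job in; it is judged then, once.
The state is a dict: "time_s": time; "qpos": joint angles; "joint_velocities": joint speeds; "effort": joint torques, N m; "tool_pos": TCP position; "tool_rot": TCP orientation; "force": force on the tool from outside, world axes, zero at the start; "wrist_torque": the same for the moment, N m; "grip_width": finger opening in m; "grasp_force": force on a finger pad.
Only numpy, scipy, OpenCV 4.12 (cv2) and the standard library are available. Lean on these libraries where they do the work, as an engineer would, in place of code of your own. Each camera call takes 0.05 s, during which the arm holds its last target. There are 200 camera calls.

## Working session

There is one attempt and no reset: what is moved stays moved. The work goes in short steps, Python scripts to look and compute and a tool call to move; the robot and the scene stay as the last step left them, time stands still between calls to the robot, and variables do not carry over. Pictures are saved under pics/ and viewed, at most 14 in all, crops included, and the job is handed in when it is done.

Besides the shell and the picture viewer there is one more tool, called after ">>>" as name(argument=value, ...), one argument or row to a line, values as JSON. arm_command: Moves the arm, as the interface text tells. Its arguments: {"type":"object","properties":{"series":{"type":"string"},"squeeze":{"type":"number"}},"required":["series"]}

```bash
mkdir -p pics; ls; python3 - <<'E'
from cell import telemetry,cams,env
import cv2
o=telemetry.get_obs();print(o)
for n in("side","top"):
    cv2.imwrite(f"pics/{n}0.png",cams.read_camera(n));c=cams.calibration(n);print(n,c)
E
```

```text
pics
{'time_s': 0.0, 'qpos': array([-69.37744399,  18.4392947 ,  -4.01495685,  83.1753943 ,
         1.29554618,  78.5377379 ,  -3.26030328]), 'joint_velocities': array([-0.01115097,  0.06617182,  0.0353969 , -0.03241073,  0.0405382 ,
        0.00206167,  0.05577739]), 'effort': array([ 3.09953816e-05, -4.91286063e+01, -4.03533652e-01, -3.12527275e+01,
       -6.38065115e-02,  4.37069067e-02,  1.76980120e-04]), 'tool_pos': array([0.22021006, 0.61098882, 0.22145443]), 'tool_rot': array([-1.79892840e+02,  6.32885181e-03,  1.60186471e+02]), 'force': array([0.06156024, 0.50198332, 0.46635665]), 'wrist_torque': array([-0.07853006,  0.04930266,  0.02386279]), 'grasp_force': 0.0, 'grip_width': 0.08706628788769656}
side {'K': array([[445.19525312,   0.        , 312.86164672],
       [  0.        , 445.19525312, 229.28196559],
       [  0.        ,   0.        ,   1.        ]]), 'origin': array([-0.01556971, -0.50644331,  0.6815881 ]), 'rotation': array([-130.10201993,    0.36224276,  -47.03516155])}
top {'K': array([[572.20055515,   0.        , 309.47950513],
       [  0.        , 572.20055515, 242.57266632],
       [  0.        ,   0.        ,   1.        ]]), 'origin': array([ 0.31681354, -0.01310288,  1.1947339 ]), 'rotation': array([-169.48809186,    0.72140086,  -91.14950397])}
```

View pics/top0.png

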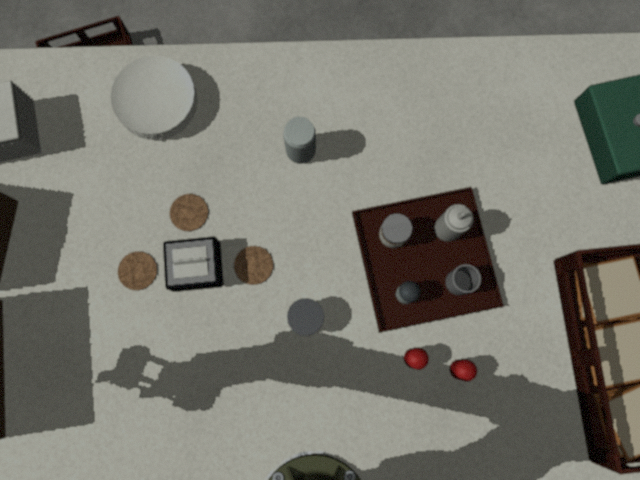

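View pics/side0.png

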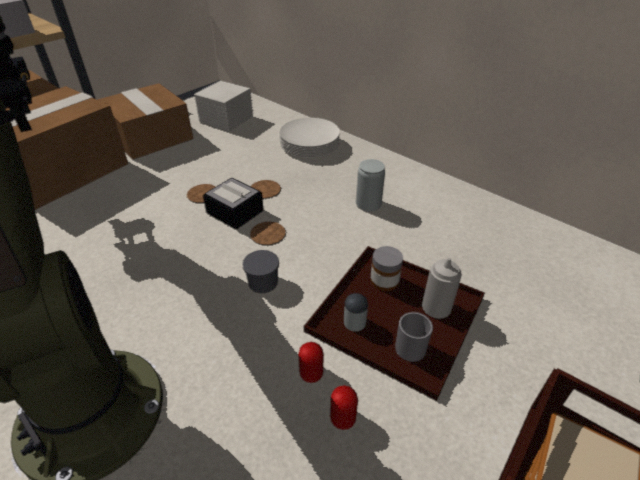

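Top view: bottle (457,222), jar with lid (397,230), tumbler (464,279), shaker (408,292) are on the tray. Look-alikes are two red shakers at (416,358) and (463,370). Tub is at (306,317), can at (300,140), dispenser at (192,262), mats at (138,270), (254,265) and (189,212). The tray items match the descriptions; next is a close crop with measurements.

```bash
cat > h.py <<'E'
import numpy as np, cv2
from scipy.spatial.transform import Rotation as R
from cell import telemetry,cams,env
def ray(n,px):
    c=cams.calibration(n);r=R.from_euler('xyz',c['rotation'],degrees=True)
    d=r.apply(np.linalg.inv(c['K'])@[px[0],px[1],1]);return np.array(c['origin']),d
def onz(n,px,z):
    o,d=ray(n,px);return (o+d*(z-o[2])/d[2])[:2]
def proj(n,p):
    c=cams.calibration(n);r=R.from_euler('xyz',c['rotation'],degrees=True)
    q=c['K']@r.inv().apply(np.array(p)-c['origin']);return q[:2]/q[2]
def blobs(im,lo,hi,amin=60):
    m=cv2.inRange(cv2.cvtColor(im,cv2.COLOR_BGR2HSV),lo,hi)
    m=cv2.morphologyEx(m,cv2.MORPH_OPEN,np.ones((3,3)))
    return [c for c in cv2.findContours(m,cv2.RETR_EXTERNAL,cv2.CHAIN_APPROX_NONE)[0] if cv2.contourArea(c)>amin]
E
python3 - <<'E'
from h import *
t=cv2.imread("pics/top0.png");s=cv2.imread("pics/side0.png")
for n,im in(("top",t),("side",s)):
    for c in blobs(im,(5,70,50),(20,200,200)):
        (x,y),r=cv2.minEnclosingCircle(c)
        if r<30: 
            e=cv2.fitEllipse(c);print(n,"mat",np.round(e[0],1),np.round(e[1],1),onz(n,e[0],.004).round(4))
a=cv2.resize(t[185:335,350:510],None,fx=4,fy=4,interpolation=cv2.INTER_CUBIC)[:600]
a=cv2.convertScaleAbs(a,alpha=1.5)
b=cv2.resize(s[240:370,330:490],None,fx=4,fy=4,interpolation=cv2.INTER_CUBIC);b=cv2.convertScaleAbs(b,alpha=1.5)
cv2.imwrite("pics/ct.png",a);cv2.imwrite("pics/cs.png",b)
E
```

```text
top mat [617.5 439.9] [ 5.8 18.8] [ 0.1278 -0.6033]
top mat [630.5 389. ] [ 4.  21.5] [ 0.2248 -0.6408]
top mat [610.3 391.2] [10.3 15.5] [ 0.2212 -0.5999]
top mat [593.9 375.5] [ 4.5 22.6] [ 0.2526 -0.5706]
top mat [586.6 337.3] [ 4.5 25.5] [ 0.3287 -0.5642]
top mat [623.9 319.4] [ 9.1 42.8] [ 0.3633 -0.6442]
top mat [595.9 320. ] [ 9.6 29.1] [ 0.3632 -0.587 ]
top mat [579.6 300.2] [ 4.5 56.3] [ 0.4044 -0.558 ]
top mat [617.4 259.3] [ 3.1 44.8] [ 0.488  -0.6455]
top mat [137.1 270.4] [36.  38.6] [0.4866 0.3615]
top mat [254.7 265. ] [34.3 37.6] [0.4927 0.1136]
top mat [188.7 212. ] [35.2 37.2] [0.6104 0.2551]
side mat [268.4 233.8] [20.1 35. ] [0.4882 0.1105]
side mat [198.7 192.6] [15.9 25.9] [0.477  0.3678]
side mat [266.7 188. ] [16.7 26.7] [0.612  0.2515]
side mat [162.5  96.8] [19.8 44. ] [0.7496 0.9665]
side mat [46.5 91.3] [34.4 50.4] [0.4822 1.337 ]
side mat [36.  31.7] [31.2 50.4] [0.7587 2.1348]
```

View pics/ct.png

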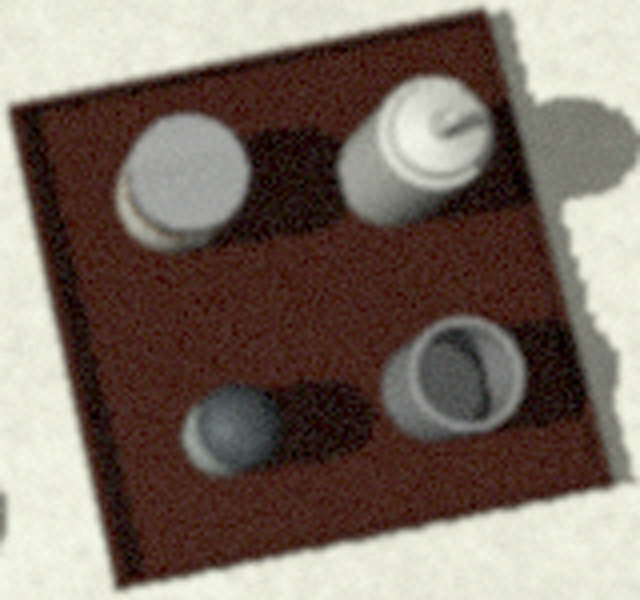

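View pics/cs.png

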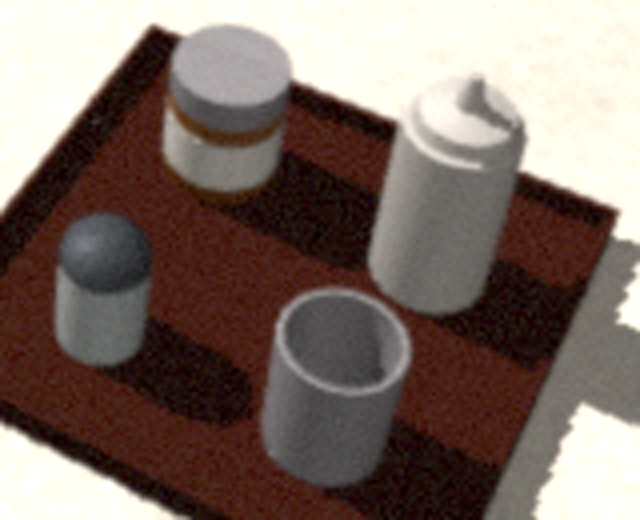

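Crops: the top crop shows the steel lid centred at (189,174), the bottle shoulder at (436,132) with its tip near (486,116), the tumbler rim at (468,374) and the shaker dome at (237,424). The side crop shows the lid at (231,66), the rim at (342,341), the bottle tip at (478,78) and the shaker dome at (105,250). All four match their descriptions.

```bash
python3 - <<'E'
from h import *
T=lambda u,v:((u+.5)/4-.5+350,(v+.5)/4-.5+185)
S=lambda u,v:((u+.5)/4-.5+330,(v+.5)/4-.5+240)
for n,z,a,b in(("jar",.077,(189,174),(231,66)),("tumbler",.073,(468,374),(342,341)),("bottleTip",.137,(486,116),(478,76)),("bottlesh",.107,(436,132),None),("shaker",.055,(236,427),(105,252))):
    print(n,onz("top",T(*a),z).round(4),onz("side",S(*b),z).round(4) if b else "")
print("tub",onz("top",(306,316),.06),"can",onz("top",(299,131),.115))
p=lambda x,y,z:proj("top",(x,y,z))
for l in((.485,.3625),(.4905,.112),(.611,.2535)):print(proj("top",l+(.004,)),proj("side",l+(.004,)))
# dispenser corners at z=.06: read from picture
for q in((165,241),(215,236),(221,282),(168,288)):print(onz("top",q,.06))
E
```

```text
jar [ 0.5498 -0.1779] [ 0.5462 -0.178 ]
tumbler [ 0.4473 -0.3104] [ 0.444 -0.309]
bottleTip [ 0.5621 -0.3105] [ 0.5586 -0.2941]
bottlesh [ 0.5617 -0.2942] 
shaker [ 0.4254 -0.1983] [ 0.4272 -0.196 ]
tub [0.38066479 0.00676457] can [0.74386602 0.01280617]
[136.63936085 271.15231354] [202.43513644 192.11880207]
[255.48647997 265.98704769] [268.72414523 233.01428117]
[189.39789171 211.74671579] [265.93769355 187.8870761 ]
[0.53741906 0.28937051]
[0.54545471 0.18804264]
[0.45157754 0.17509899]
[0.44183575 0.28087642]
```

>>> arm_command(
  series="0 0 0 -0.0864 0;0 0 0 -0.0864 0;0 0 0 -0.0864 0;0 0 0 -0.0864 0;-10 -10 0 0 0;-20 -20 0 0 0;-20 -20 0 0 0;-22 -22 0 0 0;-22 -22 0 0 0;-22 -22 0 0 0;-22 -22 0 0 0;-22 -22 0 0 0;-22 -22 0 0 0;-22 -22 0 0 0;-22 -22 0 0 0;-22 -22 0 0 0;-22 -22 0 0 0;-22 -22 0 0 0;-22 -22 0 0 0;-10 -20 0 0 0",
  squeeze=15,
)

```text
time_s: 1.77
tool_pos: [0.5469, 0.2734, 0.2221]
tool_rot: [-179.9, 0.1, 179.6]
force: [0.2, 0.3, -0.9]
grip_width: 0.0872
grasp_force: 0.0
```

```bash
python3 -c "
from h import *
o=telemetry.get_obs();print(o['time_s'],o['tool_pos'],o['tool_rot'],o['qpos'])"
```

```text
1.7667 [0.54693224 0.27335403 0.22213648] [-1.79914663e+02  5.68546063e-02  1.79623541e+02] [-37.03489508  13.58128999   9.4396512   89.42015943  -2.15900215
  77.17485416  62.24795555]
```

>>> arm_command(
  series="0 -24 0 0 0;0 -30 0 0 0;0 -34 0 0 0;0 -34 0 0 0;0 -34 0 0 0;0 -34 0 0 0;0 -34 0 0 0;0 -34 0 0 0;0 -34 0 0 0;0 -34 0 0 0;0 -34 0 0 0;0 -34 0 0 0;0 -34 0 0 0;0 -34 0 0 0;0 -34 0 0 0;-4 -34 0 0 0;-4 -30 0 0 0;-4 -20 0 0 0;0 -8 0 0 0;0 0 0 0 0",
)

```text
time_s: 3.43
tool_pos: [0.5543, -0.3137, 0.2221]
tool_rot: [-179.9, -0.1, 179.6]
force: [-1.6, -0.1, -0.3]
grip_width: 0.0867
grasp_force: 0.0
```

```bash
python3 -c "
from h import *
o=telemetry.get_obs();print(o['time_s'],o['tool_pos'],o['tool_rot'],o['qpos'])"
```

```text
3.4333 [ 0.55427985 -0.31367632  0.22211001] [-1.79943643e+02 -8.45253679e-02  1.79618329e+02] [  1.31850987  18.38276156  32.57142502  86.27387353  -9.88976615
  78.29473066 124.19505148]
```

>>> arm_command(
  series="-3 10 0 0 0;-3 9.5 0 0 0;0 0 10 0 0;0 0 18 0 0;0 0 18 0 0;0 0 18 0 0;0 0 18 0 0;0 0 16 0 0;0 0 16 0 0;0 0 14 0 0;0 0 10 0 0;0 0 6 0 0;0 0 4 0 0;0 0 0 0 0;0 0 0 0 0",
)

```text
time_s: 4.68
tool_pos: [0.5626, -0.2912, 0.0751]
tool_rot: [-180.0, 0.1, 180.0]
force: [-0.1, -0.6, -0.2]
grip_width: 0.087
grasp_force: 0.0
```

```bash
python3 -c "
from h import *
o=telemetry.get_obs();print(o['time_s'],o['tool_pos'],o['tool_rot'])
t=cams.read_camera('top')[150:350,350:550];s=cams.read_camera('side')[180:380,330:530]
cv2.imwrite('pics/g1.png',cv2.convertScaleAbs(cv2.resize(np.hstack([t,s]),None,fx=2,fy=2),alpha=1.5))"
```

```text
4.6833 [ 0.56258051 -0.29118263  0.07506737] [-1.79982193e+02  5.10843250e-02  1.79991091e+02]
```

View pics/g1.png

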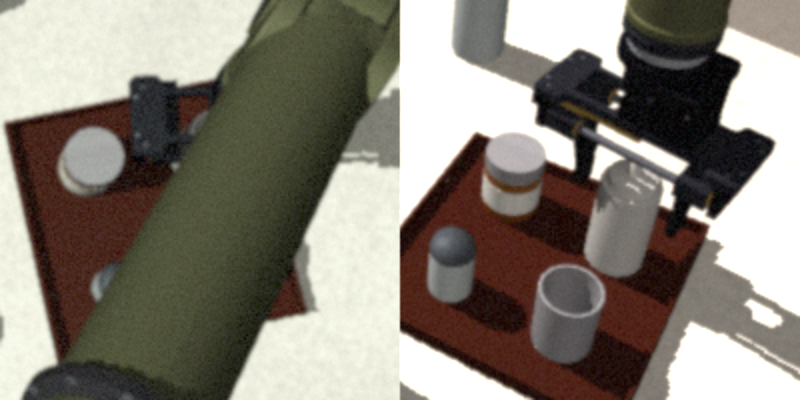

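The bottle stands between the fingers, with its nozzle below the gripper body.

>>> arm_command(
  series="0 0 0 0 150;0 0 0 0 150;0 0 0 0 150;0 0 0 0 150;0 0 0 0 150;0 0 0 0 150;0 0 0 0 150;0 0 0 0 150",
  squeeze=15,
)

```text
time_s: 5.45
tool_pos: [0.5622, -0.2914, 0.0747]
tool_rot: [-180.0, 0.0, 180.0]
force: [0.6, -0.9, 0.7]
grip_width: 0.0553
grasp_force: 14.9
```

>>> arm_command(
  series="0 0 -3 0 150;0 0 -6 0 150;0 0 -10 0 150;0 0 -16 0 150;0 0 -20 0 150;0 0 -20 0 150;0 0 -20 0 150;0 0 -20 0 150;0 0 -12 0 150;0 0 -6 0 150;0 0 0 0 150",
)

```text
time_s: 6.37
tool_pos: [0.5628, -0.2914, 0.2093]
tool_rot: [-180.0, 0.1, 180.0]
force: [0.1, -0.2, -2.9]
grip_width: 0.0552
grasp_force: 14.9
```

```bash
python3 -c "
from h import *
for i in range(3):
  o=telemetry.get_obs();print(o['time_s'],o['tool_pos'],o['tool_rot'],o['qpos'])"
```

```text
6.3667 [ 0.56282103 -0.29140301  0.20925084] [-1.79957122e+02  1.49217941e-01  1.79991457e+02] [ -0.4709986   18.11338958  31.88349296  87.94975915  -9.7589384
  76.5645677  122.37611235]
6.3667 [ 0.56282103 -0.29140301  0.20925084] [-1.79957122e+02  1.49217941e-01  1.79991457e+02] [ -0.4709986   18.11338958  31.88349296  87.94975915  -9.7589384
  76.5645677  122.37611235]
6.3667 [ 0.56282103 -0.29140301  0.20925084] [-1.79957122e+02  1.49217941e-01  1.79991457e+02] [ -0.4709986   18.11338958  31.88349296  87.94975915  -9.7589384
  76.5645677  122.37611235]
```

>>> arm_command(
  series="1 12 0 0 150;3 24 0 0 150;4 32 0 0 150;4 32 0 0 150;4 32 0 0 150;4 32 0 0 150;4 32 0 0 150;4 32 0 0 150;4 32 0 0 150;4 32 0 0 150;4 32 0 0 150;4 32 0 0 150;4 32 0 0 150;4 32 0 0 150;4 32 0 0 150;4 32 0 0 150;4 32 0 0 150;4 32 0 0 150;4 32 0 0 150;4 30 0 0 150",
)

```text
time_s: 8.03
tool_pos: [0.4838, 0.3211, 0.2058]
tool_rot: [-179.9, -0.2, -179.9]
force: [0.5, 0.3, -2.2]
grip_width: 0.0553
grasp_force: 14.9
```

>>> arm_command(
  series="1 22 0 0 150;0 14 0 0 150;0 6 0 0 150;0 0 0 0 150;0 0 0 0 150",
)

```text
time_s: 8.45
tool_pos: [0.4855, 0.3593, 0.2069]
tool_rot: [-179.9, -0.0, 179.9]
force: [1.1, -0.4, -3.3]
grip_width: 0.0556
grasp_force: 14.9
```

```bash
python3 -c "
from h import *
o=telemetry.get_obs();print(o['time_s'],o['tool_pos'],o['tool_rot'],o['grip_width'])
t=cams.read_camera('top');s=cams.read_camera('side')
cv2.imwrite('pics/t1f.png',t);cv2.imwrite('pics/s1f.png',s)
cv2.imwrite('pics/g2.png',cv2.convertScaleAbs(cv2.resize(np.hstack([t[180:330,60:260],s[80:230,120:320]]),None,fx=2,fy=2,interpolation=2),alpha=1.5))"
```

```text
8.45 [0.48553956 0.35925463 0.20689969] [-1.79882014e+02 -3.44347269e-02  1.79909437e+02] 0.05564311132531988
```

View pics/g2.png

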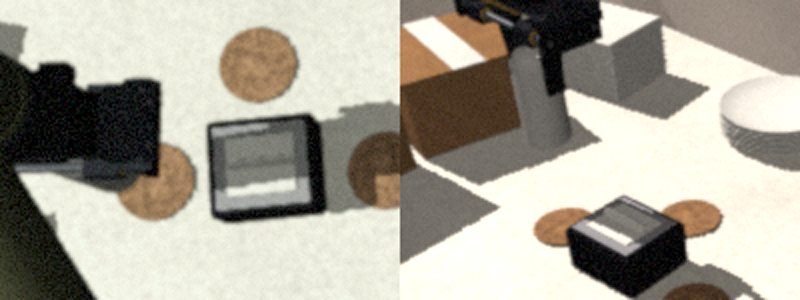

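>>> arm_command(
  series="-1.5 2.7 0 0 150;0 0 8 0 150;0 0 16 0 150;0 0 20 0 150;0 0 20 0 150;0 0 20 0 150;0 0 18 0 150;0 0 12 0 150;0 0 6 0 150;0 0 4 0 150;0 0 2 0 150;0 0 2 0 150;0 0 0 0 150",
)

```text
time_s: 9.63
tool_pos: [0.4872, 0.364, 0.0802]
tool_rot: [180.0, 0.1, 180.0]
force: [-1.0, 0.1, -2.8]
grip_width: 0.0557
grasp_force: 14.9
```

>>> arm_command(
  series="0 -1.5 2 0 150;0 0 1.5 0 150;0 0 1 0 150;0 0 1 0 150;0 0 0.5 0 150;0 0 0 0 150",
)

```text
time_s: 10.13
tool_pos: [0.4869, 0.3623, 0.0737]
tool_rot: [180.0, 0.0, 180.0]
force: [0.1, -0.4, -2.1]
grip_width: 0.0553
grasp_force: 14.9
```

>>> arm_command(
  series="0 0 0.6 0 150;0 0 0.4 0 150;0 0 0 0 150",
)

```text
time_s: 10.38
tool_pos: [0.4873, 0.3623, 0.0736]
tool_rot: [180.0, 0.1, 180.0]
force: [-1.6, -2.0, 5.1]
grip_width: 0.0558
grasp_force: 14.9
```

>>> arm_command(
  series="0 0 0 0 75;0 0 0 0 65;0 0 0 0 50;0 0 0 0 40;0 0 0 0 40;0 0 0 0 40",
)

```text
time_s: 10.88
tool_pos: [0.4867, 0.3623, 0.0724]
tool_rot: [180.0, -0.0, 180.0]
force: [0.2, -0.4, 0.9]
grip_width: 0.0725
grasp_force: 0.0
```

>>> arm_command(
  series="0 0 -4 0 40;0 0 -10 0 40;0 0 -18 0 40;0 0 -22 0 40;0 0 -24 0 40;0 0 -24 0 40;0 0 -20 0 40;0 0 -12 0 20;0 0 -6 0 0;-2 -16 0 0 0;-3 -28 0 0 0;-3 -34 0 0 0;-3 -34 0 0 0;-3 -34 0 0 0;-3 -34 0 0 0;-3 -34 0 0 0;-4 -34 0 0 0;-4 -34 0 0 0;-4 -34 0 0 0;-4 -34 0 0 0",
)

```text
time_s: 12.55
tool_pos: [0.5211, 0.0091, 0.211]
tool_rot: [-180.0, -0.2, 179.9]
force: [0.3, -0.2, 0.1]
grip_width: 0.0871
grasp_force: 0.0
```

>>> arm_command(
  series="-3 -34 0 0 0;-4 -34 0 0 0;-4 -34 0 0 0;-4 -34 0 0 0;-4 -28 0 0 0;-4 -16 0 0 0;-2 -8 0 0 0;0 0 0 0 0;0 0 0 0 0",
)

```text
time_s: 13.3
tool_pos: [0.5468, -0.1752, 0.2115]
tool_rot: [179.9, -0.1, 180.0]
force: [-0.6, 0.6, -0.1]
grip_width: 0.0871
grasp_force: 0.0
```

```bash
python3 -c "
from h import *
o=telemetry.get_obs();print(o['time_s'],o['tool_pos'],o['tool_rot'],o['grip_width'])
t=cams.read_camera('top');s=cams.read_camera('side')
cv2.imwrite('pics/t2f.png',t);cv2.imwrite('pics/s2f.png',s)
a=cv2.resize(t[200:320,80:280],None,fx=4,fy=4,interpolation=2)
cv2.imwrite('pics/g3.png',cv2.convertScaleAbs(a,alpha=1.5))
for p in ((.4866,.3615,.004),(.4866,.3623,.106),(.4866,.3623,.136)):print(proj('top',p))"
```

```text
13.3 [ 0.54684192 -0.17523855  0.21149322] [ 1.79936885e+02 -1.15879928e-01  1.79973713e+02] 0.08705467103495595
[137.13953727 270.38825851]
[120.41625895 263.28388711]
[115.02882231 260.93945306]
```

View pics/g3.png

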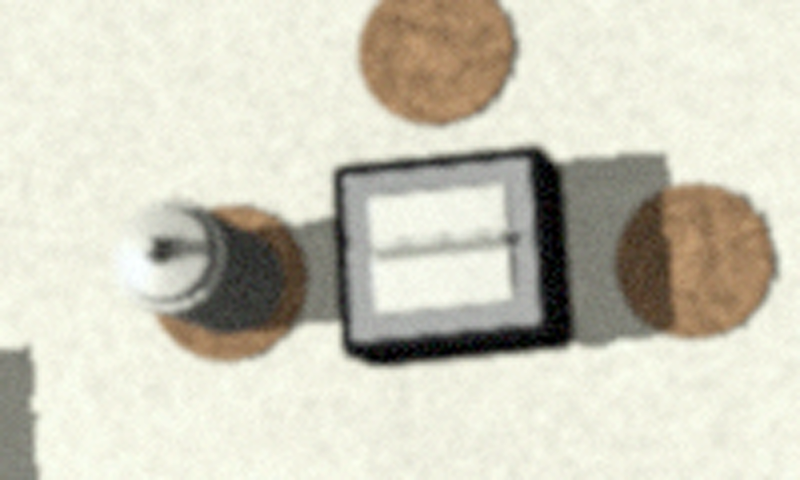

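Bottle stands upright on the left mat, with its shoulder at the predicted pixel (120,264). Right mat is at (254,265). Next is the jar.

>>> arm_command(
  series="-3 -2.7 0 0 0;0 0 10 0 0;0 0 20 0 0;0 0 24 0 0;0 0 24 0 0;0 0 24 0 0;0 0 24 0 0;0 0 20 0 0;0 0 16 0 0;0 0 12 0 0;0 0 7 0 0;0 0 4 0 0;0 0 0 0 0;0 0 0 0 0",
)

```text
time_s: 14.57
tool_pos: [0.5513, -0.1787, 0.0282]
tool_rot: [-180.0, 0.1, 180.0]
force: [1.2, 0.2, 0.2]
grip_width: 0.0868
grasp_force: 0.0
```

>>> arm_command(
  series="0 0 0 0 150;0 0 0 0 150;0 0 0 0 150;0 0 0 0 150;0 0 0 0 150;0 0 0 0 150;0 0 0 0 150;0 0 0 0 150",
  squeeze=25,
)

```text
time_s: 15.23
tool_pos: [0.5509, -0.1783, 0.0278]
tool_rot: [180.0, 0.0, 180.0]
force: [-0.6, 0.8, 1.8]
grip_width: 0.0574
grasp_force: 25.0
```

>>> arm_command(
  series="0 0 -3 0 150;0 0 -6 0 150;0 0 -12 0 150;0 0 -18 0 150;0 0 -22 0 150;0 0 -22 0 150;0 0 -20 0 150;0 0 -12 0 150;2 12 -5 0 150;5 24 0 0 150;6 30 0 0 150;6 30 0 0 150;6 30 0 0 150;6 30 0 0 150;6 30 0 0 150;6 30 0 0 150;6 30 0 0 150;5 24 0 0 150;3 14 0 0 150;0.5 8 0 0 150",
)

```text
time_s: 16.9
tool_pos: [0.4923, 0.116, 0.1478]
tool_rot: [180.0, -0.0, -179.8]
force: [0.3, -0.2, -1.4]
grip_width: 0.0573
grasp_force: 25.0
```

>>> arm_command(
  series="0 0 0 0 150;0 0 0 0 150",
)

```text
time_s: 17.07
tool_pos: [0.4935, 0.1125, 0.1477]
tool_rot: [-180.0, 0.0, 180.0]
force: [0.2, -1.4, -1.9]
grip_width: 0.0568
grasp_force: 25.0
```

>>> arm_command(
  series="0 1 6 0 150;0 0 14 0 150;0 0 20 0 150;0 0 20 0 150;0 0 20 0 150;0 0 16 0 150;0 0 10 0 150;0 0 6 0 150;0 0 3 0 150;0 0 2 0 150;0 0 1 0 150;0 0 0 0 150;0 0 0 0 150",
)

```text
time_s: 18.15
tool_pos: [0.4938, 0.1147, 0.0303]
tool_rot: [180.0, 0.1, 180.0]
force: [1.1, -0.4, -0.9]
grip_width: 0.0574
grasp_force: 25.0
```

>>> arm_command(
  series="0 -0.5 1 0 150;0 0 1 0 150;0 0 0.8 0 150;0 0 0.6 0 150;0 0 0.5 0 150;0 0 0 0 150",
)

```text
time_s: 18.65
tool_pos: [0.4936, 0.1141, 0.0267]
tool_rot: [180.0, 0.0, 180.0]
force: [-3.1, -0.6, 6.1]
grip_width: 0.0575
grasp_force: 25.0
```

>>> arm_command(
  series="0 0 0 0 75;0 0 0 0 68;0 0 0 0 62;0 0 0 0 60;0 0 0 0 60;0 0 0 0 60",
)

```text
time_s: 19.15
tool_pos: [0.4932, 0.114, 0.0256]
tool_rot: [-180.0, -0.0, 180.0]
force: [-0.5, -0.4, -0.2]
grip_width: 0.066
grasp_force: 0.0
```

>>> arm_command(
  series="0 0 -4 0 60;0 0 -10 0 60;0 0 -18 0 60;0 0 -22 0 60;0 0 -24 0 60;0 0 -24 0 40;0 0 -22 0 20;0 0 -16 0 0;2 -16 -6 0 0;2 -28 0 0 0;3 -34 0 0 0;3 -34 0 0 0;4 -34 0 0 0;4 -34 0 0 0;4 -34 0 0 0;4 -34 0 0 0;4 -34 0 0 0;4 -34 0 0 0;4 -34 0 0 0;4 -34 0 0 0",
)

```text
time_s: 20.82
tool_pos: [0.4509, -0.2717, 0.1729]
tool_rot: [180.0, 0.1, 180.0]
force: [0.1, 0.0, -0.5]
grip_width: 0.0867
grasp_force: 0.0
```

>>> arm_command(
  series="2 -22 0 0 0;2 -12 0 0 0;0 -5 0 0 0;0 0 0 0 0;0 0 0 0 0",
)

```text
time_s: 21.23
tool_pos: [0.4476, -0.3081, 0.1719]
tool_rot: [180.0, 0.0, -180.0]
force: [0.8, 0.6, 0.1]
grip_width: 0.0871
grasp_force: 0.0
```

```bash
python3 -c "
from h import *
o=telemetry.get_obs();print(o['time_s'],o['tool_pos'],o['tool_rot'],o['qpos'])
t=cams.read_camera('top');s=cams.read_camera('side')
cv2.imwrite('pics/t3f.png',t);cv2.imwrite('pics/s3f.png',s)
a=cv2.resize(t[200:320,80:280],None,fx=3,fy=3,interpolation=2);b=cv2.resize(s[240:360,380:460],None,fx=3,fy=3,interpolation=2)
cv2.imwrite('pics/g4.png',cv2.convertScaleAbs(np.hstack([a[:, :560],b]),alpha=1.5))
print(proj('top',(.4927,.1136,.076)),proj('side',(.4473,-.3104,.073)))"
```

```text
21.2333 [ 0.44756369 -0.30809272  0.17190694] [ 1.79953353e+02  2.24897899e-02 -1.79971076e+02] [ -4.81907051   8.09531577  40.04741101 103.57527617  -5.57680718
  70.3053277  126.86035997]
[250.84547748 259.73410912] [416.88708437 324.1755754 ]
```

View pics/g4.png

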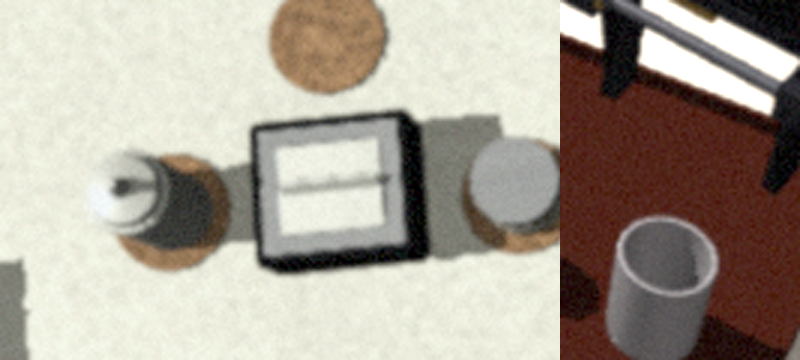

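Jar stands on the right mat with its lid at (251,260), within 2 mm of centre. The tumbler is clear below the open fingers.

>>> arm_command(
  series="0 -2.3 0 0 0;0 0 8 0 0;0 0 16 0 0;0 0 22 0 0;0 0 22 0 0;0 0 22 0 0;0 0 20 0 0;0 0 16 0 0;0 0 10 0 0;0 0 6 0 0;0 0 3 0 0;0 0 0 0 0;0 0 0 0 0",
)

```text
time_s: 22.42
tool_pos: [0.4477, -0.3116, 0.0273]
tool_rot: [-180.0, 0.1, 180.0]
force: [0.3, 0.3, 0.3]
grip_width: 0.087
grasp_force: 0.0
```

>>> arm_command(
  series="0 0 0 0 150;0 0 0 0 150;0 0 0 0 150;0 0 0 0 150;0 0 0 0 150;0 0 0 0 150;0 0 0 0 150;0 0 0 0 150",
  squeeze=20,
)

```text
time_s: 23.08
tool_pos: [0.4473, -0.3111, 0.0267]
tool_rot: [180.0, 0.0, 180.0]
force: [-0.3, 0.2, 1.2]
grip_width: 0.0544
grasp_force: 19.9
```

>>> arm_command(
  series="0 0 -3 0 150;0 0 -6 0 150;0 0 -14 0 150;0 0 -22 0 150;0 0 -28 0 150;0 0 -28 0 150;0 0 -24 0 150;0 0 -16 0 150;-3 12 -9 0 150;-7 24 0 0 150;-8.6 30 0 0 150;-8.6 30 0 0 150;-8.6 30 0 0 150;-8.6 30 0 0 150;-8.6 30 0 0 150;-8.6 30 0 0 150;-8.6 30 0 0 150;-8.6 30 0 0 150;-8.6 30 0 0 150;-8.6 30 0 0 150",
)

```text
time_s: 24.75
tool_pos: [0.5434, 0.0258, 0.1772]
tool_rot: [-180.0, 0.0, 180.0]
force: [0.3, -0.8, -1.6]
grip_width: 0.0544
grasp_force: 19.9
```

>>> arm_command(
  series="-8.6 30 0 0 150;-8.6 30 0 0 150;-8.6 30 0 0 150;-8.6 30 0 0 150;-8.6 30 0 0 150;-8.6 30 0 0 150;-8 26 0 0 150;-5 16 0 0 150;-2.4 8 0 0 150;0 0 0 0 150;0 0 0 0 150",
)

```text
time_s: 25.67
tool_pos: [0.6102, 0.2534, 0.1766]
tool_rot: [-179.9, -0.0, 180.0]
force: [0.1, 0.2, -1.5]
grip_width: 0.0548
grasp_force: 19.9
```

>>> arm_command(
  series="0 1.7 8 0 150;0 0 16 0 150;0 0 22 0 150;0 0 22 0 150;0 0 22 0 150;0 0 20 0 150;0 0 16 0 150;0 0 10 0 150;0 0 6 0 150;0 0 3 0 150;0 0 1 0 150;0 0 0 0 150;0 0 0 0 150",
)

```text
time_s: 26.75
tool_pos: [0.611, 0.2566, 0.0318]
tool_rot: [180.0, 0.1, 180.0]
force: [-0.4, -0.2, -0.3]
grip_width: 0.0546
grasp_force: 19.9
```

>>> arm_command(
  series="0 -1.2 2 0 150;0 0 1.4 0 150;0 0 1 0 150;0 0 0.8 0 150;0 0 0.6 0 150;0 0 0.3 0 150;0 0 0 0 150",
)

```text
time_s: 27.33
tool_pos: [0.6106, 0.2552, 0.0257]
tool_rot: [180.0, 0.0, 180.0]
force: [-2.5, -0.7, 5.3]
grip_width: 0.0544
grasp_force: 19.9
```

Contact. Next: release, lift and go for the shaker (0.426, -0.198).

>>> arm_command(
  series="0 0 0 0 78;0 0 0 0 68;0 0 0 0 58;0 0 0 0 50;0 0 0 0 50;0 0 0 0 50",
)

```text
time_s: 27.83
tool_pos: [0.6102, 0.2552, 0.0244]
tool_rot: [-180.0, -0.0, 180.0]
force: [1.0, 0.3, 0.5]
grip_width: 0.0695
grasp_force: 0.0
```

>>> arm_command(
  series="0 0 -4 0 50;0 0 -10 0 50;0 0 -18 0 50;0 0 -24 0 50;0 0 -26 0 40;0 0 -26 0 20;0 0 -24 0 0;0 0 -18 0 0;3 -14 -10 0 0;8 -24 0 0 0;12 -30 0 0 0;12 -30 0 0 0;12 -30 0 0 0;12 -30 0 0 0;12 -30 0 0 0;12 -30 0 0 0;12 -30 0 0 0;12 -30 0 0 0;12 -30 0 0 0;12 -30 0 0 0",
)

```text
time_s: 29.5
tool_pos: [0.4774, -0.0851, 0.1845]
tool_rot: [180.0, -0.0, 179.9]
force: [1.1, -0.7, -0.2]
grip_width: 0.0868
grasp_force: 0.0
```

>>> arm_command(
  series="12 -30 0 0 0;12 -30 0 0 0;12 -28 0 0 0;9 -18 0 0 0;7 -10 0 0 0;1 0 0 0 0;0 0 0 0 0;0 0 0 0 0",
)

```text
time_s: 30.17
tool_pos: [0.4267, -0.1972, 0.1845]
tool_rot: [179.9, 0.0, -179.9]
force: [0.0, -0.2, -0.6]
grip_width: 0.087
grasp_force: 0.0
```

```bash
python3 -c "
from h import *
o=telemetry.get_obs();print(o['time_s'],o['tool_pos'],o['tool_rot'],o['qpos'])
t=cams.read_camera('top');s=cams.read_camera('side')
cv2.imwrite('pics/t4f.png',t);cv2.imwrite('pics/s4f.png',s)
a=cv2.resize(t[170:300,80:280],None,fx=3,fy=3,interpolation=2);b=cv2.resize(s[240:370,320:386],None,fx=3,fy=3,interpolation=2)
cv2.imwrite('pics/g5.png',cv2.convertScaleAbs(np.hstack([a,b]),alpha=1.5))
print(proj('top',(.4927,.1136,.076)),proj('top',(.6104,.2551,.072)),onz('top',(251.2,260.5),.076))"
```

```text
30.1667 [ 0.42665537 -0.19723259  0.18446772] [ 1.79949239e+02  1.39227507e-02 -1.79891885e+02] [-15.70273556  -4.12136213  36.17638056 111.80767791   2.50803457
  71.54234692 109.71639795]
[250.84547748 259.73410912] [181.26036287 204.15531764] [0.49115059 0.11289939]
```

View pics/g5.png

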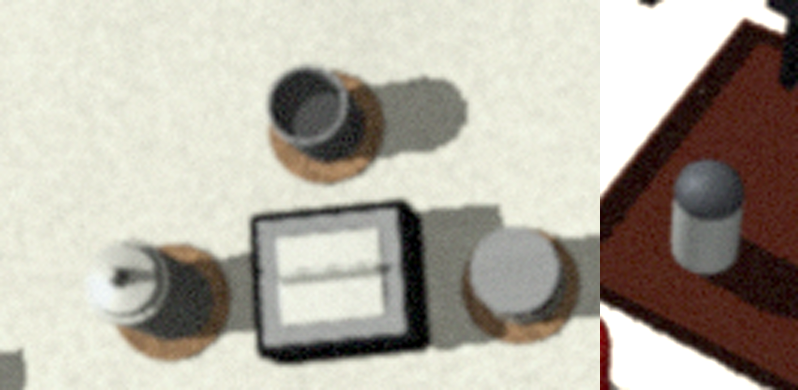

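Tumbler rim at (182,204) is within 2 mm of its mat's centre, and bottle and jar stand undisturbed. The shaker on the tray is clear to grip.

>>> arm_command(
  series="1 -1 8 0 0;0 0 18 0 0;0 0 24 0 0;0 0 24 0 0;0 0 24 0 0;0 0 22 0 0;0 0 18 0 0;0 0 12 0 0;0 0 7 0 0;0 0 4 0 0;0 0 0 0 0;0 0 0 0 0",
)

```text
time_s: 31.27
tool_pos: [0.4256, -0.1998, 0.0239]
tool_rot: [-180.0, 0.0, -180.0]
force: [-0.5, 0.0, 0.5]
grip_width: 0.0869
grasp_force: 0.0
```

>>> arm_command(
  series="0 0 0 0 180;0 0 0 0 180;0 0 0 0 180;0 0 0 0 180;0 0 0 0 180;0 0 0 0 180;0 0 0 0 180;0 0 0 0 180;0 0 0 0 180;0 0 0 0 180",
  squeeze=15,
)

```text
time_s: 32.1
tool_pos: [0.4252, -0.1997, 0.0235]
tool_rot: [180.0, -0.0, 180.0]
force: [-0.6, 0.3, 0.6]
grip_width: 0.0407
grasp_force: 15.0
```

>>> arm_command(
  series="0 0 -3 0 180;0 0 -6 0 180;0 0 -14 0 180;0 0 -22 0 180;0 0 -28 0 180;0 0 -28 0 180;0 0 -28 0 180;0 0 -24 0 180;-3 13 -12 0 180;-6 26 -5 0 180;-7 32 0 0 180;-7 32 0 0 180;-7 32 0 0 180;-7 32 0 0 180;-7 32 0 0 180;-7 32 0 0 180;-7 32 0 0 180;-5 26 0 0 180;-3 16 0 0 180;-1 8 0 0 180",
)

```text
time_s: 33.77
tool_pos: [0.4922, 0.1161, 0.1938]
tool_rot: [180.0, 0.0, -179.8]
force: [-0.7, 0.2, -1.9]
grip_width: 0.0407
grasp_force: 14.9
```

>>> arm_command(
  series="0 0 0 0 180;0 0 0 0 180;0 0 0 0 180",
)

```text
time_s: 34.02
tool_pos: [0.4923, 0.1112, 0.1937]
tool_rot: [-180.0, 0.0, 179.9]
force: [0.3, -0.7, -1.7]
grip_width: 0.0408
grasp_force: 14.9
```

>>> arm_command(
  series="0 1.5 6 0 180;0 0 14 0 180;0 0 18 0 180;0 0 18 0 180;0 0 14 0 180;0 0 8 0 180;0 0 5 0 180;0 0 3 0 180;0 0 2 0 180;0 0 0 0 180;0 0 0 0 180",
)

```text
time_s: 34.93
tool_pos: [0.4927, 0.1148, 0.1062]
tool_rot: [180.0, 0.1, 180.0]
force: [0.9, -0.2, -1.0]
grip_width: 0.0406
grasp_force: 14.9
```

```bash
python3 -c "
from h import *
o=telemetry.get_obs();print(o['time_s'],o['tool_pos'],o['tool_rot'])
s=cams.read_camera('side')
cv2.imwrite('pics/g6.png',cv2.convertScaleAbs(cv2.resize(s[150:260,220:330],None,fx=5,fy=5,interpolation=2),alpha=1.5))
"
```

```text
34.9333 [0.4927352  0.11480354 0.10620715] [1.79972428e+02 6.52184294e-02 1.79987072e+02]
```

View pics/g6.png

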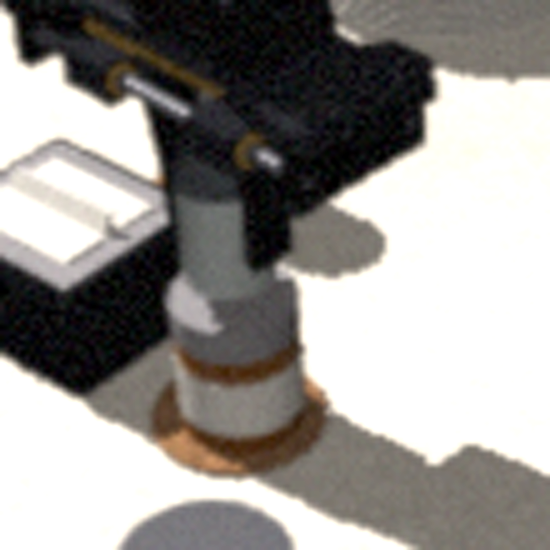

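Side view: the shaker is held upright above the lid, but its axis (column ~227) is about 2–3 mm left of the lid centre (~234). I'll shift slightly and lower.

>>> arm_command(
  series="-1 -2 2 0 180;0 0 3 0 180;0 0 2 0 180;0 0 1.5 0 180;0 0 1 0 180;0 0 0.8 0 180;0 0 0.5 0 180;0 0 0 0 180",
)

```text
time_s: 35.65
tool_pos: [0.4932, 0.1127, 0.0947]
tool_rot: [180.0, -0.0, 180.0]
force: [0.4, -0.8, -1.5]
grip_width: 0.0405
grasp_force: 14.9
```

>>> arm_command(
  series="0 0 0.5 0 180;0 0 0.4 0 180;0 0 0 0 180",
)

```text
time_s: 35.9
tool_pos: [0.4935, 0.1127, 0.0945]
tool_rot: [180.0, 0.0, 180.0]
force: [-1.3, -1.0, 4.5]
grip_width: 0.0408
grasp_force: 15.1
```

>>> arm_command(
  series="0 0 0 0 130;0 0 0 0 120;0 0 0 0 110;0 0 0 0 100;0 0 0 0 90;0 0 0 0 80;0 0 0 0 80;0 0 0 0 80",
)

```text
time_s: 36.57
tool_pos: [0.4933, 0.1127, 0.0938]
tool_rot: [180.0, 0.0, 180.0]
force: [0.5, 0.6, 0.1]
grip_width: 0.0589
grasp_force: 0.0
```

>>> arm_command(
  series="0 0 -3 0 80;0 0 -8 0 80;0 0 -14 0 80;0 0 -20 0 80;0 0 -24 0 80;0 0 -24 0 80;0 0 -20 0 80;-4 -14 -10 0 80;-6 -24 0 0 80;-8 -30 0 0 80;-8 -30 0 0 80;-8 -30 0 0 80;-8 -30 0 0 80;-8 -30 0 0 80;-4 -18 0 0 80;0 -8 0 0 80;0 0 0 0 80;0 0 0 0 80",
)

```text
time_s: 38.07
tool_pos: [0.5471, -0.1003, 0.2171]
tool_rot: [179.9, -0.0, -180.0]
force: [-0.6, 1.0, -0.7]
grip_width: 0.0597
grasp_force: 0.0
```

```bash
python3 -c "
from h import *
o=telemetry.get_obs();print(o['time_s'],o['tool_pos'])
t=cams.read_camera('top');s=cams.read_camera('side')
a=cv2.resize(t[180:300,90:290],None,fx=2,fy=2,interpolation=2);b=cv2.resize(s[140:260,180:300],None,fx=3,fy=3,interpolation=2)
a=np.vstack([a,cv2.resize(t[240:280,230:270],(120,120),interpolation=2).repeat(1,0) if 0 else np.zeros((120,400,3),np.uint8)])
cv2.imwrite('pics/g7.png',cv2.convertScaleAbs(np.hstack([a,b]),alpha=1.4))
print(proj('top',(.4925,.113,.126)),proj('side',(.4925,.113,.12)))"
```

```text
38.0667 [ 0.54707    -0.10025006  0.21706679]
[248.17050176 255.79469258] [265.35009586 191.9157807 ]
```

View pics/g7.png

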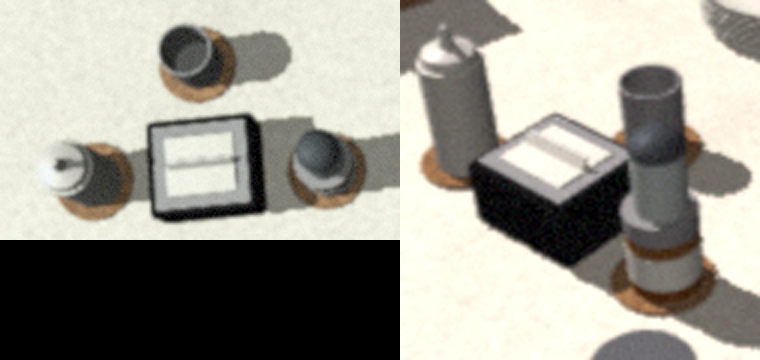

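Everything stands upright and the shaker is on the lid. One numeric check that it is centred.

```bash
python3 - <<'E'
from h import *
t=cams.read_camera('top');s=cams.read_camera('side')
g=t[235:285,225:275].astype(int);
m=((g.max(2)<95)&(g[...,0]>=g[...,2])).astype(np.uint8)*255
cs=sorted(cv2.findContours(cv2.morphologyEx(m,2,np.ones((3,3))),0,1)[0],key=cv2.contourArea)[-3:]
for c in cs:
    (x,y),r=cv2.minEnclosingCircle(c);print(x+225,y+235,r,cv2.contourArea(c),onz('top',(x+225,y+235),.1225))
# side: horizontal edge profiles of body (shaker ~row 205) and jar lid (row ~217)
for v in(198,201,204,214,218,222,228,232):print(v,s[v,245:290].mean(1).astype(int))
E
```

```text
263.0 264.0 1.414313554763794 4.0 [0.47670444 0.0852876 ]
262.0 259.0 1.414313554763794 4.0 [0.48633225 0.08713706]
249.5 256.0 12.379518508911133 327.5 [0.49262425 0.11088369]
198 [110 109  85  52  23   6   8   6   0   6  22  57  80  78  74  67  68  65
  72  72  72  72  70  71  69  67  67  62  54  55  57  70  77  80  74  74
  78  79  79  77  77  76  76  77  74]
201 [19  5  9  8 10  3  8  8 11 16 18 41 75 84 73 68 69 69 73 72 75 72 68 70
 68 71 64 62 60 53 55 73 77 78 73 72 76 79 77 77 77 74 72 73 72]
204 [  9   7   2   0  13   7   4   8   0   1  36  69  86  82  75  70  67  66
  71  71  72  70  71  70  68  65  67  63  64  53  59 103 130 151 133 121
 114  98 102  96  83  79  82 104 114]
214 [ 13   0   0   3   2  11   3   2  34  62  79  98 106 115 115 117 114 109
 105  82  66  64  65  59  57  53  48  51  52  50  50  50  45  43  70 148
 179 179 179 178 178 179 181 182 181]
218 [ 11   2   2  11   9   6  21  40  64  72  62  59  53  53  52  54  55  54
  54  54  58  55  51  59  51  52  52  52  46  54  43  46  38  34  54 133
 174 178 179 182 184 184 185 186 183]
222 [ 17  39  54  69  77  75  78  75  78  84  89  69  39  34  35  41  45  48
  50  48  49  50  48  54  51  49  45  37  29  33  33  31  36  49  59 106
 158 181 180 179 182 182 182 182 183]
228 [ 77  76  77  75  76  73  67  52  40  43  70  92  94  86  77  79  77  84
  86  86  79  81  81  84  83  86  83  83  80  78  78  73  72  64  63  60
  69  86  89 102 154 177 184 181 181]
232 [ 77  77  77  76  70  52  42  44  42  44  48  85  95  87  84  78  81  83
  82  84  85  84  87  88  86  83  84  81  80  81  81  79  72  63  51  32
  33  35  34  47  94 108 142 165 176]
```

```bash
python3 -c "
from cell import env
print(env.sign_off())"
```

```text
the job is handed in; nothing more can be done
None
```

The job is handed in at about 38 s: bottle on the left mat, jar on the right, tumbler behind and shaker on the jar's lid, all upright, each measured within about 3 mm of its centre, with the can and tub untouched; sign-off gave no verdict.

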